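Put the medicines back in their fitted holders on the lap tray

TASK

The lap tray has just been wiped: put the pill organizer, the aluminium pill box, the dropper bottle and the ointment jar back, each upright and lying flat inside the one grey non-slip holder that is shaped and sized for it, so that their owner can find them by touch. Set them down rather than let them fall, do not tip the bottle or the jar over, and leave the water glass and the spectacles case where they are.

Things in the scene. Friction and masses are not known exactly. Their poses are not given: they have to be found in the camera images.
- organizer_center (a point): Yellow plastic day pill organizer, loose, lids closed: a bar 108 mm long (own x), 34 mm wide (own y), 26 mm high, 70 g, standing on the tray. This point is its centre, 13 mm above its underside. Four hinged lids in a row along x; own z is up. Grasp across the 34 mm width. The four things and four holders start mixed on the tray in two rows of four (rows run along world y), in any order, about 150 mm apart centre to centre.
- pill_box_center (a point): Flat aluminium pill box, loose, closed: 80 mm long (own x), 52 mm wide (own y), 24 mm high, 80 g. This point is its centre, 12 mm above its underside; own z is up. Grasp across the 52 mm width.
- bottle_center (a point): Amber glass dropper bottle, loose, upright, closed with its black collar and rubber bulb: 104 mm high, 90 g. The glass body is a cylinder of 34 mm diameter up to 62 mm above the underside, then the shoulder narrows to the 22 mm collar. This point is on its axis, 52 mm above its underside; own z is up.
- jar_center (a point): Ointment jar, loose, upright: amber glass, 56 mm diameter, with a black screw lid of 58 mm diameter from 41 mm up to the top; 56 mm high, 150 g. This point is on its axis, 28 mm above its underside; own z is up.
- long_holder: Grey non-slip holder fixed to the tray, oblong: recess 124 mm long (own x) by 50 mm wide (own y). Its origin is the centre of its underside, on the tray's surface (z = 0). The recess floor is 3 mm above the tray; a rim 5 mm thick rises to 10 mm above the tray (7 mm above the floor). The middle 44 mm of the rim on each long side is left open for fingers.
- wide_holder: Grey non-slip holder fixed to the tray, broad rectangle: recess 96 mm long (own x) by 68 mm wide (own y); origin, floor height (3 mm), rim (5 mm thick, up to 10 mm above the tray) and 44 mm openings in the middle of both long sides as for the long holder.
- small_round_holder: Grey non-slip holder fixed to the tray, a round dish: recess 50 mm in diameter, unbroken rim 5 mm thick up to 10 mm above the tray, recess floor 3 mm above the tray. Its origin is the centre of its underside, on the tray's surface (z = 0).
- large_round_holder: Grey non-slip holder fixed to the tray, a round dish: recess 74 mm in diameter, otherwise as the small round holder.
- water_glass: Bystander: an empty drinking glass, 68 mm diameter and 100 mm high, standing on a grey turntable of 150 mm diameter (25 mm high) at the far left of the tray. Its origin is the centre of its underside, 16 mm above the tray. Leave it alone.
- glasses_case: Bystander: a grey hard spectacles case, 152 mm long (own x), 60 mm wide, 40 mm high, lying at the far right of the tray; origin at the centre of its underside. Leave it alone.

How it is judged:
At the end, for the whole second after the job is handed in: The organizer lies in the long holder, the pill box in the wide holder, the bottle in the small round holder and the jar in the large round holder: each upright within 0.04 rad, resting on the recess floor (height within 2.5 mm), its centre within 13 mm of the holder's centre, released and at rest (horizontal distance between organizer_center and long_holder below 0.013 m and z of organizer_center in the frame of long_holder between 0.0135 and 0.0185 m and angle between each of organizer_center, pill_box_center, bottle_center, jar_center's own z axis and vertical below 0.04 rad and linear speed of each of organizer, pill_box, bottle, jar below 0.01 m/s and angular speed of each of organizer, pill_box, bottle, jar below 0.1 rad/s and horizontal distance between pill_box_center and wide_holder below 0.013 m and z of pill_box_center in the frame of wide_holder between 0.0125 and 0.0175 m and horizontal distance between bottle_center and small_round_holder below 0.013 m and z of bottle_center in the frame of small_round_holder between 0.0525 and 0.0575 m and horizontal distance between jar_center and large_round_holder below 0.013 m and z of jar_center in the frame of large_round_holder between 0.0285 and 0.0335 m); the robot touches nothing.
It fails at once if the dropper bottle or the ointment jar is tipped over (angle between any of bottle_center, jar_center's own z axis and vertical above 0.6 rad).
It fails at once if one of the four things is let fall from more than about 4 cm ((linear speed of organizer above 0.9 m/s and contact force between the fingers and organizer below 0.05 N) or (linear speed of pill_box above 0.9 m/s and contact force between the fingers and pill_box below 0.05 N) or (linear speed of bottle above 0.9 m/s and contact force between the fingers and bottle below 0.05 N) or (linear speed of jar above 0.9 m/s and contact force between the fingers and jar below 0.05 N)).
It fails at once if the water glass is moved more than 15 mm (distance of water_glass from where it was at the start of the episode above 0.015 m).
It fails at once if the spectacles case is moved more than 15 mm (distance of glasses_case from where it was at the start of the episode above 0.015 m).
It also fails if it takes over 115 s, if anything falls off the work surface, if the arm or the gripper's body presses on something with over 40 N, if the wrist force passes 120 N, or if a joint passes its speed limit or range.

ROBOT

A 6-joint arm with a two-finger parallel gripper is mounted at the origin on the work surface. World frame = base frame: x ahead of the robot, y to its left, z up, the work surface at z = 0. Lengths are in m, angles in rad, forces in N, time in s.
With the tool pointing down it reaches from about 0.225 to 0.875 m from the base axis. Payload 3.4 kg.
Tool frame: the origin (TCP) lies at the very end of the fingers, on their centre line; the grasp point (between the pads) lies 19 mm behind it (manip.grasp_offset is the distance from the TCP to the grasp point, in m); x points along the fingers, y is the direction in which the jaws open and shut, and the axes are right-handed (so a half turn about x gives the same grasp; the last joint's range is limited). The gripper opens to 85 mm and grips with 20 to 120 N. Pads are 22 mm wide; open, the fingers measure 114 mm over their backs; the gripper's body (76 mm by 85 mm) begins 54 mm behind the grasp point. The pads swing forward as they close: fully open they stand 13 mm farther back than shut.
Start: joints at [-1.448, 0.276, 1.505, -0, 1.361, -0.121], TCP at [0.139, -0.558, 0.231] pointing down, gripper open.
Joint ranges: [-2.89, 2.89], [-0.75, 2.08], [0.22, 2.7], [-1.18, 4.32], [0.11, 2.71], [-2.7, 2.7]. Speed limits (rad/s): [2.57, 2.57, 3.14, 3.14, 3.14, 3.14].

INTERFACE

Orientations are given as a unit quaternion [w, x, y, z].
In Python, from rig import manip gives the robot as it stands.
- The arm moves only by the tool step_arm, never from a script. Its argument "increments" is a list of rows, each an object with "grip": the opening, from 0 (shut) to 1 (fully open); "delta_pos": the shift along the world's x, y, z in m, a list of three; "twist": the turn about the world's z in degrees. A call has 1 to 10 rows; each row shifts and turns the commanded pose from where the row before left it; what a row does not reach is not made up. A row lasts 1/12 s, in which the tool goes at most 41.7 mm and 7.16 degrees, less where a joint would pass 70% of its speed; a pose out of reach is approached as far as the arm can. A call with a gripper value outside its range is refused whole. The fingers move at their own pace and stop on an object; "force" is the grip in N (left out, the last holds). Time passes only in rows, so rows that do not move let the fingers close. It gives the time, the measured TCP pose, the force and the opening at its end, in the units of the state.
- manip.get_state(): the state, without advancing time (a new reading comes with each control period).
- manip.get_image(name): name is "scene" or "top" or "wrist"; returns a dict with "img" (420x560x3 uint8, red, green, blue), "fx", "fy", "cx", "cy" (pixels), "rvec" (rotation vector, rad) and "tvec" (3), from world to camera coordinates, as OpenCV has them; the wrist camera has in their place "mount" (4x4, takes a point from camera to tool coordinates, whose origin is the TCP and whose axes are the tool frame's). Camera axes: x right, y down, z forward; pixel columns grow to the right and rows downward; lengths in m; the calibration is good to about 2 mm. A picture is of the moment at which its call begins: read the wrist's pose just before it. There is no depth.
- manip.sign_off(): hands the job in, once; it reports no verdict.
The state is a dict: "clock": time; "qpos": joint angles; "qd": joint speeds; "effort": joint torques, N m; "position": TCP position; "ee_rot": TCP orientation; "contact_force": force on the tool from outside, world axes, zero at the start; "moment": the same for the moment, N m; "width": finger opening in m.
Only numpy, scipy, OpenCV 4.12 (cv2) and the standard library are available. Lean on these libraries where they do the work, as an engineer would, in place of code of your own. Each camera call takes 0.05 s, during which the arm holds its last target. There are 200 camera calls.

## Working session

There is one attempt and no reset: what is moved stays moved. The work goes in short steps, Python scripts to look and compute and a tool call to move; the robot and the scene stay as the last step left them, time stands still between calls to the robot, and variables do not carry over. Pictures are saved under pics/ and viewed, about 12 in all and at most 16, crops included, and the job is handed in when it is done.

Besides the shell and the picture viewer there is one more tool, called as name(argument=value, ...), one argument or row to a line, values as JSON. step_arm: Moves the arm, as the interface text tells. Its arguments: {"type":"object","properties":{"increments":{"type":"array"},"force":{"type":"number"}},"required":["increments"]}

```bash
mkdir -p pics
python3 - <<'E'
from rig import manip
import cv2
s=manip.get_state();print({k:s[k] for k in('clock','position','ee_rot','width')})
for n in('top','scene'):
    d=manip.get_image(n);cv2.imwrite(f'pics/{n}0.png',d['img'][:,:,::-1]);print(n,d['fx'],d['fy'],d['cx'],d['cy'],d['rvec'],d['tvec'])
E
```

```text
{'clock': 0.0, 'position': array([ 0.13872506, -0.5574548 ,  0.23044072]), 'ee_rot': array([-0.08531886, -0.7018556 , -0.08663549,  0.70186445]), 'width': 0.08561111248112677}
top 506.58624719918464 506.58624719918464 282.5843276332745 209.5746066825733 [ 2.17236863 -2.15049018  0.17984627] [-0.02448241  0.60360051  1.09224208]
scene 492.84902361040884 492.84902361040884 274.425902874159 210.29307818599915 [ 2.11992576  0.70042196 -0.37099362] [-0.48842175 -0.16327582  1.30472017]
```

View pics/top0.png

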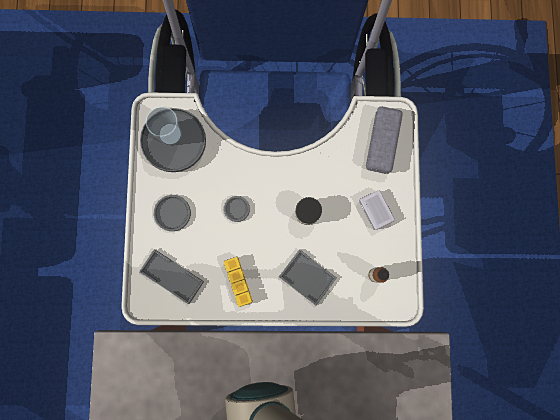

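View pics/scene0.png

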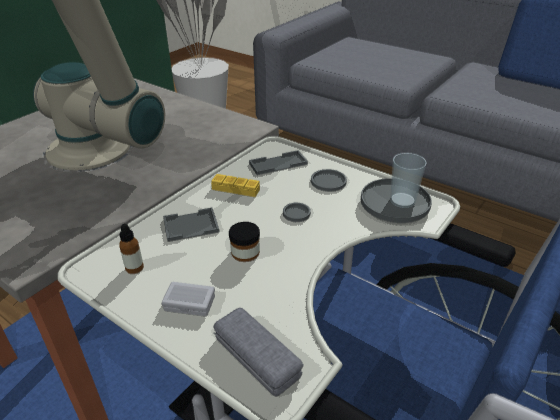

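The top view shows, in the near row from left to right: long holder (172,276), organizer (238,282), wide holder (309,277), bottle (379,274). In the far row: large dish (172,212), small dish (237,208), jar (309,210), pill box (379,210). The scene view agrees and shows everything upright.

```bash
cat > h.py <<'E'
import numpy as np,cv2
from scipy.spatial.transform import Rotation as R
from rig import manip
def cam(name):
    s=manip.get_state(); d=manip.get_image(name)
    if 'mount' in d:
        q=s['ee_rot']; T=np.eye(4);T[:3,:3]=R.from_quat([q[1],q[2],q[3],q[0]]).as_matrix();T[:3,3]=s['position']
        M=T@np.array(d['mount']); Rw,c=M[:3,:3],M[:3,3]
    else:
        Rc=R.from_rotvec(np.ravel(d['rvec'])).as_matrix(); Rw=Rc.T; c=-Rc.T@np.ravel(d['tvec'])
    return d,Rw,c
def ray(C,uv,z):
    d,Rw,c=C; uv=np.atleast_2d(uv).astype(float)
    v=np.c_[(uv[:,0]-d['cx'])/d['fx'],(uv[:,1]-d['cy'])/d['fy'],np.ones(len(uv))]@Rw.T
    return c+v*((z-c[2])/v[:,2])[:,None]
def proj(C,p):
    d,Rw,c=C; v=(np.atleast_2d(p)-c)@Rw
    return np.c_[d['fx']*v[:,0]/v[:,2]+d['cx'],d['fy']*v[:,1]/v[:,2]+d['cy']]
def blob(mask,win):
    x0,y0,x1,y1=win; m=np.zeros_like(mask,np.uint8); m[y0:y1,x0:x1]=mask[y0:y1,x0:x1]
    cs,_=cv2.findContours(m,cv2.RETR_EXTERNAL,cv2.CHAIN_APPROX_NONE)
    return max(cs,key=cv2.contourArea)[:,0,:]
def rect(C,cnt,z):
    p=ray(C,cnt,z)[:,:2]; (c,wh,a)=cv2.minAreaRect((p*1000).astype(np.float32))
    if wh[0]<wh[1]: wh=wh[::-1];a+=90
    return np.round(c,1),np.round(wh,1),round((a+90)%180-90,1)
E
python3 - <<'E'
from h import *
C=cam('top');im=C[0]['img'];hsv=cv2.cvtColor(im,cv2.COLOR_RGB2HSV);print('cam',C[2])
dark=(hsv[...,2]<125)
for n,w,z in[('long',(135,243,210,310),.01),('wide',(274,243,344,310),.01),('large',(148,188,196,236),.01),('small',(218,190,254,226),.01)]:
    print(n,rect(C,blob(dark,w),z))
print('org',rect(C,blob((hsv[...,1]>130)&(hsv[...,0]>15)&(hsv[...,0]<35),(215,250,262,312)),.024))
print('jar',rect(C,blob(hsv[...,2]<60,(290,190,328,230)),.056))
c=blob((hsv[...,1]>100)&(hsv[...,2]<160)|(hsv[...,2]<60),(362,258,396,290));print('bottle',rect(C,c,.06),c.min(0),c.max(0))
cv2.imwrite('pics/c1.png',cv2.resize(im[185:300,340:430,::-1],None,fx=5,fy=5,interpolation=cv2.INTER_NEAREST))
E
```

```text
cam [0.44608624 0.01112339 1.16567966]
long (array([453.5, 229.7]), array([135.1,  61.6]), 58.2)
wide (array([455. , -77.2]), array([106. ,  79.2]), 53.1)
large (array([598.7, 233.9]), array([82.3, 80.9]), -89.3)
small (array([609.7,  86.8]), array([58.1, 57.5]), 0.7)
org (array([444.1,  80.2]), array([106.1,  33. ]), 19.6)
jar (array([600.7, -75.5]), array([56. , 55.5]), 0.3)
bottle (array([ 462.3, -232.3]), array([33.1, 30.2]), -89.5) [373 267] [388 281]
```

View pics/c1.png

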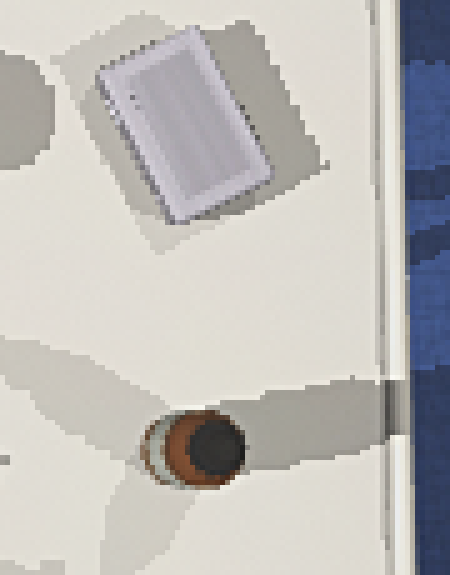

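The crop shows the pill box top face centred near crop (188,124), i.e. image (377.6,209.9). The bottle's amber shoulder circle is near (204,448), i.e. image (380.8,274.6).

Run:
```python
from h import *
C=cam('top')
q=np.array([(105,78),(197,30),(270,172),(180,218)])/5+[340,185]
p=ray(C,q,.024)[:,:2]*1000; print('box',p.mean(0).round(1)); e=(p[3]-p[0]+p[2]-p[1])/2; f=(p[1]-p[0]+p[2]-p[3])/2
for v in(e,f): print(np.hypot(*v).round(1),np.degrees(np.arctan2(v[1],v[0])).round(1))
print('bottle',(ray(C,[380.8,274.6],.058)*1000).round(1))
s=manip.get_state();w=s['ee_rot'];M=R.from_quat([w[1],w[2],w[3],w[0]]).as_matrix();print(M.round(3),np.degrees(np.arctan2(M[1,1],M[0,1])),s['qpos'],manip.grasp_offset)
```

```text
box [ 608.4 -236.3]
72.6 -153.1
47.8 -62.3
bottle [[ 461.  -233.4   58. ]]
[[-0.     0.241 -0.97 ]
 [ 0.001 -0.97  -0.241]
 [-1.    -0.001 -0.   ]] -76.0300392825014 [-1.44800534e+00  2.76363239e-01  1.50561350e+00 -3.58927916e-05
  1.36069029e+00 -1.21023264e-01] 0.0187
```

step_arm(
  increments=[
    {"grip":1,"delta_pos":[0.028,0.028,0],"twist":0},
    {"grip":1,"delta_pos":[0.028,0.028,0],"twist":0},
    {"grip":1,"delta_pos":[0.028,0.028,0],"twist":0},
    {"grip":1,"delta_pos":[0.028,0.028,0],"twist":0},
    {"grip":1,"delta_pos":[0.028,0.028,0],"twist":0},
    {"grip":1,"delta_pos":[0.028,0.028,0],"twist":0},
    {"grip":1,"delta_pos":[0.028,0.028,0],"twist":0},
    {"grip":1,"delta_pos":[0.028,0.028,0],"twist":0},
    {"grip":1,"delta_pos":[0.02,0.02,0],"twist":0},
    {"grip":1,"delta_pos":[0.01,0.01,0],"twist":0},
  ],
  force=30,
)

```text
clock: 1.03
position: [0.3948, -0.301, 0.2313]
ee_rot: [0.087, 0.702, 0.087, -0.701]
contact_force: [-0.3, -0.2, -0.3]
width: 0.0856
```

step_arm(
  increments=[
    {"grip":1,"delta_pos":[0.028,0.028,-0.01],"twist":0},
    {"grip":1,"delta_pos":[0.025,0.025,-0.01],"twist":0},
    {"grip":1,"delta_pos":[0.01,0.012,-0.01],"twist":0},
    {"grip":1,"delta_pos":[0,0,0],"twist":0},
    {"grip":1,"delta_pos":[0,0,0],"twist":0},
  ],
)

```text
clock: 1.45
position: [0.4556, -0.2383, 0.2007]
ee_rot: [-0.087, -0.701, -0.087, 0.702]
contact_force: [0.0, -0.0, 0.3]
width: 0.0853
```

Run:
```python
from h import *
C=cam('wrist');d=C[0];cv2.imwrite('pics/w1.png',d['img'][:,:,::-1]);print(manip.get_state()['position'],C[2])
print(proj(C,[[.461,-.2334,.104],[.461,-.2334,.0]]))
```

```text
[ 0.45550254 -0.23928289  0.20132275] [ 0.52876741 -0.22004687  0.34374326]
[[273.89942649 207.43486559]
 [275.24015591 180.46650258]]
```

View pics/w1.png

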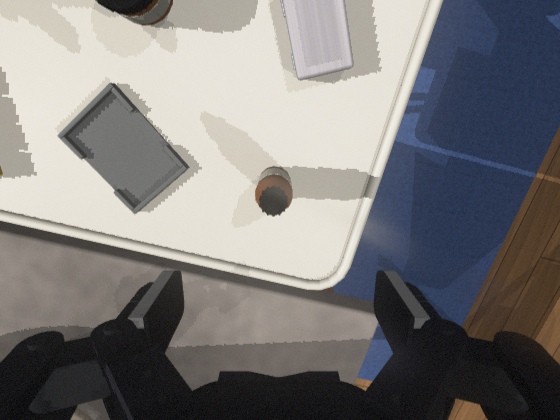

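The wrist view shows the bulb at about (273,203), against a prediction of (274,207). The bottle position holds to a few mm, so I descend.

step_arm(
  increments=[
    {"grip":1,"delta_pos":[0.005,0.0055,-0.02],"twist":0},
    {"grip":1,"delta_pos":[0,0,-0.03],"twist":0},
    {"grip":1,"delta_pos":[0,0,-0.03],"twist":0},
    {"grip":1,"delta_pos":[0,0,-0.03],"twist":0},
    {"grip":1,"delta_pos":[0,0,-0.025],"twist":0},
    {"grip":1,"delta_pos":[0,0,-0.015],"twist":0},
    {"grip":1,"delta_pos":[0,0,-0.01],"twist":0},
    {"grip":1,"delta_pos":[0,0,0],"twist":0},
  ],
)

```text
clock: 2.17
position: [0.4593, -0.2341, 0.04]
ee_rot: [-0.085, -0.701, -0.086, 0.703]
contact_force: [-0.3, -0.0, 0.2]
width: 0.0856
```

step_arm(
  increments=[
    {"grip":1,"delta_pos":[0.001,0.001,-0.004],"twist":0},
    {"grip":0,"delta_pos":[0,0,0],"twist":0},
    {"grip":0,"delta_pos":[0,0,0],"twist":0},
    {"grip":0,"delta_pos":[0,0,0],"twist":0},
    {"grip":0,"delta_pos":[0,0,0],"twist":0},
    {"grip":0,"delta_pos":[0,0,0],"twist":0},
    {"grip":0,"delta_pos":[0,0,0],"twist":0},
    {"grip":0,"delta_pos":[0,0,0],"twist":0},
  ],
  force=30,
)

```text
clock: 2.83
position: [0.4623, -0.2327, 0.0382]
ee_rot: [0.086, 0.702, 0.086, -0.701]
contact_force: [-1.0, 1.3, 6.5]
width: 0.0332
```

step_arm(
  increments=[
    {"grip":0,"delta_pos":[0,0,0.01],"twist":0},
    {"grip":0,"delta_pos":[0,0,0.03],"twist":0},
    {"grip":0,"delta_pos":[0,0,0.03],"twist":0},
    {"grip":0,"delta_pos":[0,0,0.02],"twist":0},
    {"grip":0,"delta_pos":[0,0,0.01],"twist":0},
    {"grip":0,"delta_pos":[0,0,0],"twist":0},
  ],
)

```text
clock: 3.33
position: [0.4631, -0.2334, 0.1399]
ee_rot: [0.087, 0.703, 0.085, -0.7]
contact_force: [0.1, -0.2, -1.2]
width: 0.033
```

Run:
```python
from h import *
C=cam('scene');im=C[0]['img'];s=manip.get_state();p=s['position'];print(p,s['width'])
u=proj(C,[p])[0];print(u)
x,y=int(u[0]),int(u[1]);a=im[max(0,y-110):y+90,max(0,x-120):x+120,::-1];cv2.imwrite('pics/s1.png',cv2.resize(a,None,fx=2.5,fy=2.5))
```

```text
[ 0.46208722 -0.23268979  0.13804163] 0.032979785994534064
[122.77915926 209.67630131]
```

View pics/s1.png

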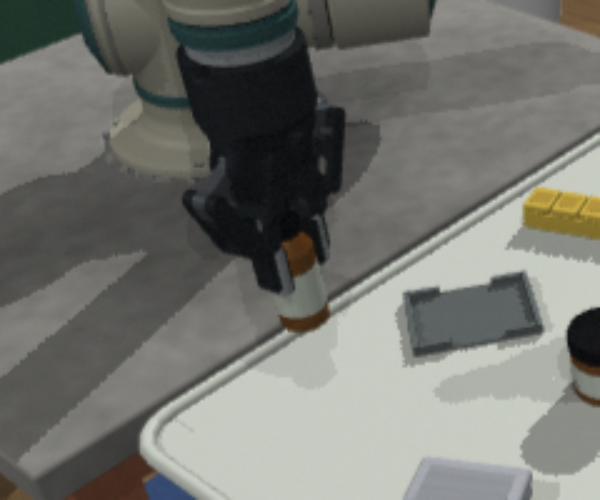

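The crop shows the bottle held upright on its body and clear of the tray. Next I carry it to the small dish.

step_arm(
  increments=[
    {"grip":0,"delta_pos":[0.01,0.02,0],"twist":0},
    {"grip":0,"delta_pos":[0.016,0.035,0],"twist":0},
    {"grip":0,"delta_pos":[0.016,0.035,0],"twist":0},
    {"grip":0,"delta_pos":[0.016,0.035,0],"twist":0},
    {"grip":0,"delta_pos":[0.016,0.035,0],"twist":0},
    {"grip":0,"delta_pos":[0.016,0.035,0],"twist":0},
    {"grip":0,"delta_pos":[0.016,0.035,0],"twist":0},
    {"grip":0,"delta_pos":[0.016,0.035,0],"twist":0},
    {"grip":0,"delta_pos":[0.016,0.035,0],"twist":0},
    {"grip":0,"delta_pos":[0.01,0.02,0],"twist":0},
  ],
)

```text
clock: 4.22
position: [0.6097, 0.0914, 0.1347]
ee_rot: [-0.086, -0.701, -0.087, 0.703]
contact_force: [0.3, -0.9, -1.5]
width: 0.0327
```

step_arm(
  increments=[
    {"grip":0,"delta_pos":[0,0,-0.02],"twist":0},
    {"grip":0,"delta_pos":[0,0,0],"twist":0},
    {"grip":0,"delta_pos":[0,0,0],"twist":0},
  ],
)

```text
clock: 4.47
position: [0.6072, 0.0875, 0.1143]
ee_rot: [-0.086, -0.699, -0.086, 0.704]
contact_force: [-0.4, -0.7, -0.7]
width: 0.0326
```

step_arm(
  increments=[
    {"grip":0,"delta_pos":[0.002,0,-0.02],"twist":0},
    {"grip":0,"delta_pos":[0,0,-0.02],"twist":0},
    {"grip":0,"delta_pos":[0,0,-0.015],"twist":0},
    {"grip":0,"delta_pos":[0,0,-0.01],"twist":0},
    {"grip":0,"delta_pos":[0,0,-0.005],"twist":0},
    {"grip":0,"delta_pos":[0,0,0],"twist":0},
  ],
)

```text
clock: 4.97
position: [0.6109, 0.0867, 0.0464]
ee_rot: [-0.086, -0.701, -0.086, 0.703]
contact_force: [-0.1, -0.6, 0.1]
width: 0.0328
```

step_arm(
  increments=[
    {"grip":0,"delta_pos":[0,0,-0.002],"twist":0},
    {"grip":0,"delta_pos":[0,0,0],"twist":0},
  ],
)

```text
clock: 5.13
position: [0.6124, 0.0872, 0.0461]
ee_rot: [0.086, 0.702, 0.086, -0.701]
contact_force: [0.3, -0.3, -0.3]
width: 0.0332
```

step_arm(
  increments=[
    {"grip":0,"delta_pos":[0,0,-0.003],"twist":0},
    {"grip":0,"delta_pos":[0,0,0],"twist":0},
    {"grip":0,"delta_pos":[0,0,0],"twist":0},
  ],
)

```text
clock: 5.38
position: [0.6119, 0.0875, 0.0426]
ee_rot: [0.086, 0.702, 0.086, -0.702]
contact_force: [0.6, 0.5, 0.4]
width: 0.0332
```

step_arm(
  increments=[
    {"grip":0,"delta_pos":[0,0,-0.002],"twist":0},
    {"grip":0,"delta_pos":[0,0,0],"twist":0},
    {"grip":0,"delta_pos":[0,0,0],"twist":0},
  ],
)

```text
clock: 5.63
position: [0.6124, 0.0876, 0.0412]
ee_rot: [0.086, 0.702, 0.086, -0.701]
contact_force: [-1.3, 0.8, 4.8]
width: 0.0325
```

Contact force of 4.8 N shows the bottle is on the floor, so I release it and rise.

step_arm(
  increments=[
    {"grip":0.55,"delta_pos":[0,0,0],"twist":0},
    {"grip":0.7,"delta_pos":[0,0,0],"twist":0},
    {"grip":0.9,"delta_pos":[0,0,0],"twist":0},
    {"grip":0.9,"delta_pos":[0,0,0],"twist":0},
    {"grip":0.9,"delta_pos":[0,0,0.02],"twist":0},
    {"grip":0.9,"delta_pos":[0,0,0.03],"twist":0},
    {"grip":0.9,"delta_pos":[0,0,0.035],"twist":0},
    {"grip":0.9,"delta_pos":[0,0,0.035],"twist":0},
    {"grip":1,"delta_pos":[0,-0.02,0.03],"twist":0},
    {"grip":1,"delta_pos":[0,-0.03,0],"twist":0},
  ],
)

```text
clock: 6.47
position: [0.6158, 0.0392, 0.1976]
ee_rot: [0.088, 0.706, 0.087, -0.697]
contact_force: [1.3, -0.5, -0.3]
width: 0.0855
```

Run:
```python
from h import *
C=cam('scene');im=C[0]['img'];s=manip.get_state();p=s['position'];print(p,s['width'])
x,y=map(int,proj(C,[.61,.087,.05])[0]);print(x,y)
a=im[max(0,y-90):y+70,max(0,x-120):x+120,::-1];cv2.imwrite('pics/s2.png',cv2.resize(a,None,fx=2.5,fy=2.5))
```

```text
[0.61436384 0.03162088 0.1945632 ] 0.08538217449950797
298 194
```

View pics/s2.png

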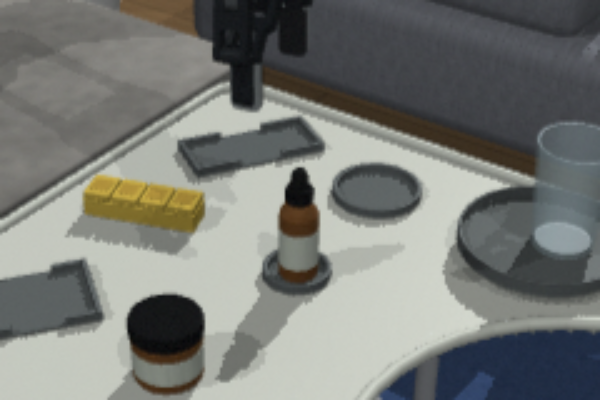

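The bottle stands upright in the small dish. Jar next.

step_arm(
  increments=[
    {"grip":1,"delta_pos":[-0.005,-0.035,0],"twist":0},
    {"grip":1,"delta_pos":[-0.005,-0.035,0],"twist":0},
    {"grip":1,"delta_pos":[-0.004,-0.025,0],"twist":0},
    {"grip":1,"delta_pos":[0,-0.012,-0.02],"twist":0},
    {"grip":1,"delta_pos":[0,0,-0.03],"twist":0},
    {"grip":1,"delta_pos":[0,0,-0.03],"twist":0},
    {"grip":1,"delta_pos":[0,0,-0.02],"twist":0},
    {"grip":1,"delta_pos":[0,0,0],"twist":0},
    {"grip":1,"delta_pos":[0,0,0],"twist":0},
  ],
)

```text
clock: 7.27
position: [0.5968, -0.0694, 0.0891]
ee_rot: [-0.086, -0.701, -0.086, 0.703]
contact_force: [-0.1, -0.4, 0.6]
width: 0.0849
```

Run:
```python
from h import *
C=cam('wrist');d=C[0];cv2.imwrite('pics/w2.png',d['img'][:,:,::-1]);print(manip.get_state()['position'])
print(proj(C,[[.6007,-.0755,.056]]))
```

```text
[ 0.59818039 -0.06959306  0.09060911]
[[290.27610024 244.57635994]]
```

View pics/w2.png

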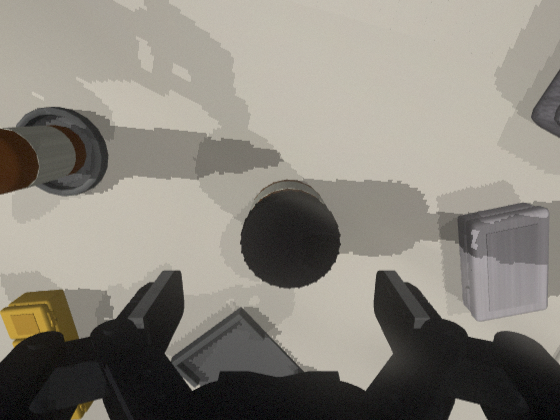

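The lid is at (290,238), against a prediction of (290,245), so the jar is about 2 mm farther in x. I descend around it.

step_arm(
  increments=[
    {"grip":1,"delta_pos":[0.004,-0.006,-0.01],"twist":0},
    {"grip":1,"delta_pos":[0,0,-0.025],"twist":0},
    {"grip":1,"delta_pos":[0,0,-0.025],"twist":0},
    {"grip":1,"delta_pos":[0,0,-0.011],"twist":0},
    {"grip":0.8,"delta_pos":[0,0,0],"twist":0},
    {"grip":0,"delta_pos":[0,0,0],"twist":0},
    {"grip":0,"delta_pos":[0,0,0],"twist":0},
    {"grip":0,"delta_pos":[0,0,0],"twist":0},
    {"grip":0,"delta_pos":[0,0,0],"twist":0},
    {"grip":0,"delta_pos":[0,0,0],"twist":0},
  ],
)

```text
clock: 8.15
position: [0.6028, -0.0758, 0.0206]
ee_rot: [0.086, 0.703, 0.086, -0.701]
contact_force: [-0.6, 0.6, 3.0]
width: 0.0575
```

step_arm(
  increments=[
    {"grip":0,"delta_pos":[0,0,0.005],"twist":0},
    {"grip":0,"delta_pos":[0,0,0.02],"twist":0},
    {"grip":0,"delta_pos":[0,0,0.03],"twist":0},
    {"grip":0,"delta_pos":[0,0,0.03],"twist":0},
    {"grip":0,"delta_pos":[0,0,0.03],"twist":0},
    {"grip":0,"delta_pos":[0,0,0.02],"twist":0},
    {"grip":0,"delta_pos":[0,0,0],"twist":0},
  ],
  force=45,
)

```text
clock: 8.73
position: [0.6047, -0.0762, 0.1599]
ee_rot: [0.087, 0.705, 0.085, -0.698]
contact_force: [0.7, -0.2, -1.0]
width: 0.0569
```

Run:
```python
from h import *
C=cam('scene');im=C[0]['img'];s=manip.get_state();p=s['position'];print(p,s['width'],s['contact_force'])
x,y=map(int,proj(C,p)[0]);print(x,y)
a=im[max(0,y-90):y+90,max(0,x-120):x+120,::-1];cv2.imwrite('pics/s3.png',cv2.resize(a,None,fx=2.5,fy=2.5))
```

```text
[ 0.60327861 -0.07586353  0.15716085] 0.0568383579498085 [-0.27693862 -0.94919424 -2.2258863 ]
243 186
```

View pics/s3.png

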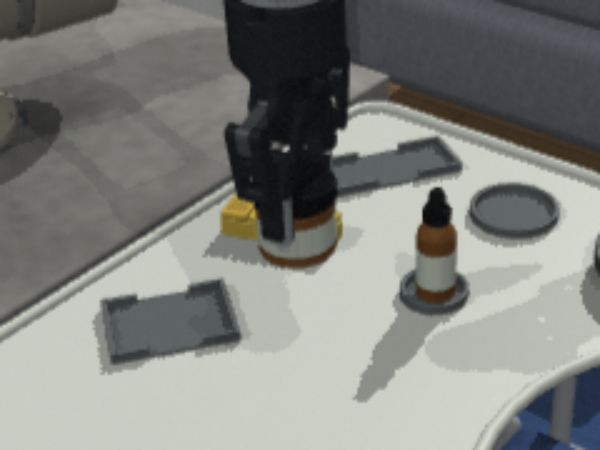

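The jar is held upright. I carry it to the large dish, swinging around the bottle.

step_arm(
  increments=[
    {"grip":0,"delta_pos":[-0.015,0.015,0.01],"twist":0},
    {"grip":0,"delta_pos":[-0.02,0.025,0.01],"twist":0},
    {"grip":0,"delta_pos":[-0.02,0.03,0],"twist":0},
    {"grip":0,"delta_pos":[-0.015,0.035,0],"twist":0},
    {"grip":0,"delta_pos":[0,0.038,0],"twist":0},
    {"grip":0,"delta_pos":[0,0.038,0],"twist":0},
    {"grip":0,"delta_pos":[0.015,0.035,0],"twist":0},
    {"grip":0,"delta_pos":[0.02,0.03,0],"twist":0},
    {"grip":0,"delta_pos":[0.02,0.03,0],"twist":0},
    {"grip":0,"delta_pos":[0.01,0.02,0],"twist":0},
  ],
)

```text
clock: 9.62
position: [0.5976, 0.2234, 0.1721]
ee_rot: [-0.086, -0.701, -0.087, 0.702]
contact_force: [1.0, -0.4, -0.9]
width: 0.0566
```

step_arm(
  increments=[
    {"grip":0,"delta_pos":[0,0.012,-0.02],"twist":0},
    {"grip":0,"delta_pos":[0,0,-0.03],"twist":0},
    {"grip":0,"delta_pos":[0,0,-0.03],"twist":0},
    {"grip":0,"delta_pos":[0,0,-0.01],"twist":0},
    {"grip":0,"delta_pos":[0,0,0],"twist":0},
    {"grip":0,"delta_pos":[0,0,0],"twist":0},
  ],
)

```text
clock: 10.12
position: [0.5963, 0.2322, 0.0834]
ee_rot: [-0.086, -0.701, -0.086, 0.703]
contact_force: [-0.5, -0.4, -1.6]
width: 0.0569
```

step_arm(
  increments=[
    {"grip":0,"delta_pos":[0.002,0.002,-0.02],"twist":0},
    {"grip":0,"delta_pos":[0,0,-0.02],"twist":0},
    {"grip":0,"delta_pos":[0,0,-0.01],"twist":0},
    {"grip":0,"delta_pos":[0,0,-0.006],"twist":0},
    {"grip":0,"delta_pos":[0,0,0],"twist":0},
  ],
)

```text
clock: 10.53
position: [0.5987, 0.2342, 0.0282]
ee_rot: [-0.086, -0.702, -0.086, 0.702]
contact_force: [-1.0, 0.2, -1.1]
width: 0.0564
```

step_arm(
  increments=[
    {"grip":0,"delta_pos":[0,0,-0.003],"twist":0},
    {"grip":0,"delta_pos":[0,0,0],"twist":0},
    {"grip":0,"delta_pos":[0,0,0],"twist":0},
  ],
)

```text
clock: 10.78
position: [0.5995, 0.2346, 0.0263]
ee_rot: [0.086, 0.702, 0.086, -0.701]
contact_force: [0.3, -0.0, -0.8]
width: 0.0568
```

step_arm(
  increments=[
    {"grip":0,"delta_pos":[0,0,-0.002],"twist":0},
    {"grip":0,"delta_pos":[0,0,0],"twist":0},
    {"grip":0,"delta_pos":[0,0,0],"twist":0},
  ],
)

```text
clock: 11.03
position: [0.5991, 0.2346, 0.0237]
ee_rot: [0.086, 0.702, 0.086, -0.702]
contact_force: [0.4, -0.2, -1.1]
width: 0.0564
```

step_arm(
  increments=[
    {"grip":0,"delta_pos":[0,0,-0.002],"twist":0},
    {"grip":0,"delta_pos":[0,0,0],"twist":0},
    {"grip":0,"delta_pos":[0,0,0],"twist":0},
  ],
)

```text
clock: 11.28
position: [0.5992, 0.2346, 0.0237]
ee_rot: [0.086, 0.702, 0.086, -0.701]
contact_force: [-2.9, -0.1, 10.7]
width: 0.0569
```

On the floor (10.7 N). I release, rise and head to the organizer.

step_arm(
  increments=[
    {"grip":0.8,"delta_pos":[0,0,0],"twist":0},
    {"grip":1,"delta_pos":[0,0,0],"twist":0},
    {"grip":1,"delta_pos":[0,0,0],"twist":0},
    {"grip":1,"delta_pos":[0,0,0],"twist":0},
    {"grip":1,"delta_pos":[0,0,0.02],"twist":0},
    {"grip":1,"delta_pos":[0,0,0.03],"twist":0},
    {"grip":1,"delta_pos":[0,0,0.035],"twist":0},
    {"grip":1,"delta_pos":[0,0,0.035],"twist":0},
    {"grip":1,"delta_pos":[0,0,0.02],"twist":0},
  ],
)

```text
clock: 12.03
position: [0.6003, 0.2349, 0.1652]
ee_rot: [0.086, 0.704, 0.086, -0.7]
contact_force: [0.4, 0.2, -0.3]
width: 0.0857
```

step_arm(
  increments=[
    {"grip":1,"delta_pos":[-0.025,-0.025,0],"twist":5.6},
    {"grip":1,"delta_pos":[-0.028,-0.028,0],"twist":0},
    {"grip":1,"delta_pos":[-0.028,-0.028,0],"twist":0},
    {"grip":1,"delta_pos":[-0.028,-0.028,0],"twist":0},
    {"grip":1,"delta_pos":[-0.028,-0.028,0],"twist":0},
    {"grip":1,"delta_pos":[-0.018,-0.018,0],"twist":0},
    {"grip":1,"delta_pos":[0,0,-0.02],"twist":0},
    {"grip":1,"delta_pos":[0,0,0],"twist":0},
    {"grip":1,"delta_pos":[0,0,0],"twist":0},
  ],
)

```text
clock: 12.78
position: [0.4433, 0.0794, 0.141]
ee_rot: [-0.12, -0.696, -0.12, 0.697]
contact_force: [-0.2, 0.5, 0.9]
width: 0.0855
```

```bash
cat > org.py <<'E'
from h import *
import sys
C=cam('wrist');d=C[0];im=d['img'];cv2.imwrite(sys.argv[1],im[:,:,::-1]);s=manip.get_state();print(s['position'],s['width'])
w=s['ee_rot'];M=R.from_quat([w[1],w[2],w[3],w[0]]).as_matrix();print('jaw',np.degrees(np.arctan2(M[1,1],M[0,1])).round(1),'pred',proj(C,[[.444,.0802,.026]]))
hsv=cv2.cvtColor(im,cv2.COLOR_RGB2HSV)
m=(hsv[...,1]>110)&(hsv[...,0]>15)&(hsv[...,0]<35)
print('org',rect(C,blob(m,(0,0,560,420)),.026))
E
python3 org.py pics/w3.png
```

```text
[0.44439942 0.07966128 0.14152011] 0.08551233092025098
jaw -70.4 pred [[277.61439964 207.83137999]]
org (array([444.8,  80.9]), array([107.1,  34.3]), 19.4)
```

View pics/w3.png

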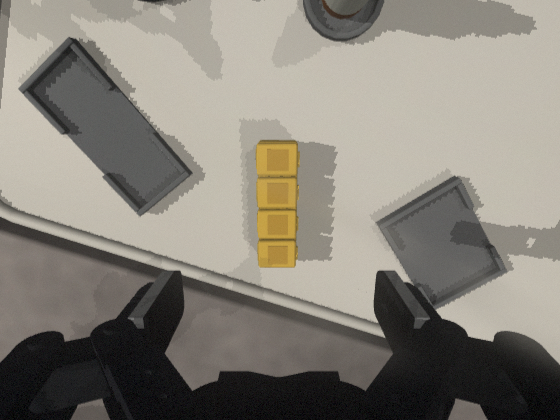

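The organizer measures (444.8, 80.9) mm at 19.4°, right under the tool and aligned with the jaws. I descend.

step_arm(
  increments=[
    {"grip":1,"delta_pos":[0,0.001,-0.02],"twist":0},
    {"grip":1,"delta_pos":[0,0,-0.035],"twist":0},
    {"grip":1,"delta_pos":[0,0,-0.035],"twist":0},
    {"grip":1,"delta_pos":[0,0,-0.025],"twist":0},
    {"grip":1,"delta_pos":[0,0,-0.012],"twist":0},
    {"grip":1,"delta_pos":[0,0,-0.006],"twist":0},
    {"grip":0.6,"delta_pos":[0,0,0],"twist":0},
    {"grip":0.6,"delta_pos":[0,0,0],"twist":0},
    {"grip":0.6,"delta_pos":[0,0,0],"twist":0},
  ],
)

```text
clock: 13.58
position: [0.4454, 0.0808, 0.0094]
ee_rot: [0.12, 0.698, 0.12, -0.696]
contact_force: [0.3, 0.1, 0.6]
width: 0.0521
```

step_arm(
  increments=[
    {"grip":0,"delta_pos":[0,0,-0.001],"twist":0},
    {"grip":0,"delta_pos":[0,0,0],"twist":0},
    {"grip":0,"delta_pos":[0,0,0],"twist":0},
    {"grip":0,"delta_pos":[0,0,0],"twist":0},
    {"grip":0,"delta_pos":[0,0,0],"twist":0},
  ],
  force=40,
)

```text
clock: 14.0
position: [0.4449, 0.0805, 0.0085]
ee_rot: [0.12, 0.698, 0.12, -0.696]
contact_force: [-0.1, 0.4, 5.9]
width: 0.0316
```

step_arm(
  increments=[
    {"grip":0,"delta_pos":[0,0,0.01],"twist":0},
    {"grip":0,"delta_pos":[0,0,0.025],"twist":0},
    {"grip":0,"delta_pos":[0,0,0.025],"twist":0},
    {"grip":0,"delta_pos":[0.001,0.015,0.015],"twist":5.6},
    {"grip":0,"delta_pos":[0.002,0.028,0],"twist":7},
    {"grip":0,"delta_pos":[0.002,0.028,0],"twist":7},
    {"grip":0,"delta_pos":[0.002,0.028,0],"twist":7},
    {"grip":0,"delta_pos":[0.002,0.028,0],"twist":7},
    {"grip":0,"delta_pos":[0,0.022,0],"twist":5},
    {"grip":0,"delta_pos":[0,0,0],"twist":0},
  ],
)

```text
clock: 14.83
position: [0.4533, 0.2331, 0.0827]
ee_rot: [0.345, 0.618, 0.346, -0.616]
contact_force: [0.3, -0.2, -0.7]
width: 0.0319
```

```bash
python3 org.py pics/w4.png
```

```text
[0.4527875  0.23111462 0.08248884] 0.03151334140758151
jaw -31.7 pred [[370.9788904  398.47376814]]
org (array([436.6, 201.7]), array([158.4,  57.4]), 58.5)
```

View pics/w4.png

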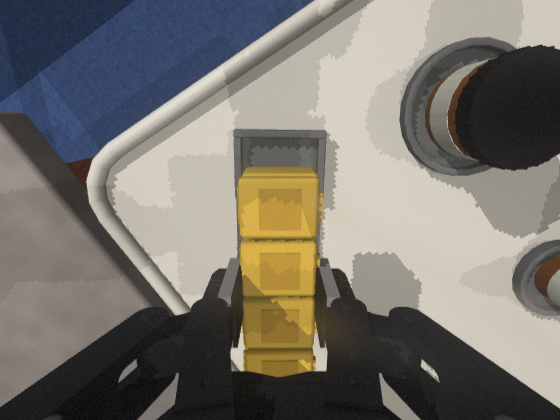

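The organizer is held square, with its long axis along the long holder below (columns 235–326). The jar and bottle stand in their dishes. I lower it.

step_arm(
  increments=[
    {"grip":0,"delta_pos":[0.001,-0.001,-0.02],"twist":0},
    {"grip":0,"delta_pos":[0,0,-0.025],"twist":0},
    {"grip":0,"delta_pos":[0,0,-0.015],"twist":0},
    {"grip":0,"delta_pos":[0,0,-0.006],"twist":0},
    {"grip":0,"delta_pos":[0,0,0],"twist":0},
  ],
)

```text
clock: 15.3
position: [0.4525, 0.2272, 0.0151]
ee_rot: [-0.343, -0.617, -0.343, 0.62]
contact_force: [0.3, -0.2, -0.3]
width: 0.0316
```

step_arm(
  increments=[
    {"grip":0,"delta_pos":[0,0,-0.002],"twist":0},
    {"grip":0,"delta_pos":[0,0,0],"twist":0},
    {"grip":0,"delta_pos":[0,0,0],"twist":0},
  ],
)

```text
clock: 15.55
position: [0.4546, 0.2285, 0.0153]
ee_rot: [0.344, 0.619, 0.343, -0.617]
contact_force: [0.3, 0.7, -0.8]
width: 0.0317
```

step_arm(
  increments=[
    {"grip":0,"delta_pos":[0,0,-0.002],"twist":0},
    {"grip":0,"delta_pos":[0,0,0],"twist":0},
    {"grip":0,"delta_pos":[0,0,0],"twist":0},
  ],
)

```text
clock: 15.8
position: [0.454, 0.2285, 0.0126]
ee_rot: [0.344, 0.618, 0.344, -0.618]
contact_force: [0.6, -0.1, -0.4]
width: 0.0317
```

step_arm(
  increments=[
    {"grip":0,"delta_pos":[0,0,-0.002],"twist":0},
    {"grip":0,"delta_pos":[0,0,0],"twist":0},
    {"grip":0,"delta_pos":[0,0,0],"twist":0},
  ],
)

```text
clock: 16.05
position: [0.4542, 0.2286, 0.0114]
ee_rot: [0.344, 0.618, 0.344, -0.617]
contact_force: [-1.5, -1.4, 8.6]
width: 0.0314
```

Contact at z 0.0114, which is the grasp height plus 3 mm as expected. I release, rise and go to the pill box.

step_arm(
  increments=[
    {"grip":0.6,"delta_pos":[0,0,0],"twist":0},
    {"grip":0.65,"delta_pos":[0,0,0],"twist":0},
    {"grip":0.65,"delta_pos":[0,0,0],"twist":0},
    {"grip":0.65,"delta_pos":[0,0,0.01],"twist":0},
    {"grip":0.7,"delta_pos":[0,0,0.03],"twist":0},
    {"grip":1,"delta_pos":[0,0,0.035],"twist":0},
    {"grip":1,"delta_pos":[0,0,0.04],"twist":0},
    {"grip":1,"delta_pos":[0,0,0.04],"twist":0},
    {"grip":1,"delta_pos":[0,-0.02,0.02],"twist":-3},
    {"grip":1,"delta_pos":[0,-0.04,0],"twist":-7},
  ],
)

```text
clock: 16.88
position: [0.4579, 0.1715, 0.1915]
ee_rot: [0.289, 0.65, 0.289, -0.641]
contact_force: [1.5, -0.3, -1.0]
width: 0.0851
```

step_arm(
  increments=[
    {"grip":1,"delta_pos":[0.01,-0.038,0],"twist":-7},
    {"grip":1,"delta_pos":[0.015,-0.037,0],"twist":-7},
    {"grip":1,"delta_pos":[0.015,-0.037,0],"twist":-7},
    {"grip":1,"delta_pos":[0.015,-0.037,0],"twist":0},
    {"grip":1,"delta_pos":[0.015,-0.037,0],"twist":0},
    {"grip":1,"delta_pos":[0.015,-0.037,0],"twist":0},
    {"grip":1,"delta_pos":[0.015,-0.037,0],"twist":0},
    {"grip":1,"delta_pos":[0.015,-0.037,0],"twist":0},
    {"grip":1,"delta_pos":[0.015,-0.037,0],"twist":0},
    {"grip":1,"delta_pos":[0.01,-0.03,0],"twist":0},
  ],
)

```text
clock: 17.72
position: [0.5948, -0.1986, 0.1858]
ee_rot: [0.166, 0.688, 0.165, -0.687]
contact_force: [-0.6, 0.4, 0.2]
width: 0.085
```

step_arm(
  increments=[
    {"grip":1,"delta_pos":[0.01,-0.03,-0.01],"twist":0},
    {"grip":1,"delta_pos":[0,0,-0.03],"twist":0},
    {"grip":1,"delta_pos":[0,0,0],"twist":0},
    {"grip":1,"delta_pos":[0,0,0],"twist":0},
  ],
)

```text
clock: 18.05
position: [0.6022, -0.2249, 0.1439]
ee_rot: [-0.165, -0.686, -0.167, 0.689]
contact_force: [0.5, 0.6, -0.3]
width: 0.0851
```

Run:
```python
from h import *
C=cam('wrist');im=C[0]['img'];cv2.imwrite('pics/w5.png',im[:,:,::-1]);s=manip.get_state();print(s['position'],s['width'])
w=s['ee_rot'];M=R.from_quat([w[1],w[2],w[3],w[0]]).as_matrix();print('jaw',np.degrees(np.arctan2(M[1,1],M[0,1])).round(1))
print(proj(C,[.6084,-.2363,.024]))
np.savez('w5.npz',Rw=C[1],c=C[2],k=[C[0][k] for k in('fx','fy','cx','cy')])
```

```text
[ 0.60326577 -0.22489028  0.14547538] 0.08506094098898721
jaw -62.8
[[294.22228838 206.60331622]]
```

View pics/w5.png

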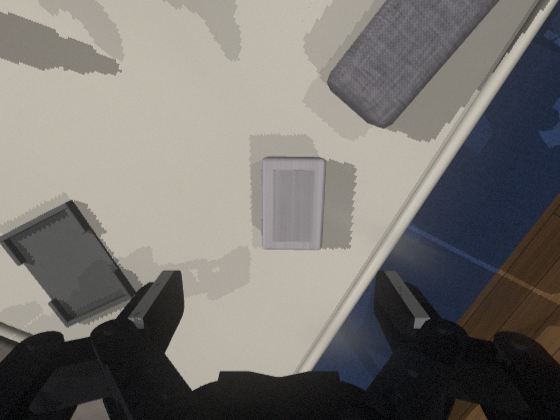

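The pill box spans (262,157)–(325,250), aligned with the jaws and about 1.5 mm from prediction. I descend and grip.

step_arm(
  increments=[
    {"grip":1,"delta_pos":[0.006,-0.011,-0.02],"twist":0},
    {"grip":1,"delta_pos":[0,0,-0.035],"twist":0},
    {"grip":1,"delta_pos":[0,0,-0.035],"twist":0},
    {"grip":1,"delta_pos":[0,0,-0.025],"twist":0},
    {"grip":1,"delta_pos":[0,0,-0.014],"twist":0},
    {"grip":1,"delta_pos":[0,0,-0.008],"twist":0},
    {"grip":0.7,"delta_pos":[0,0,0],"twist":0},
    {"grip":0.7,"delta_pos":[0,0,0],"twist":0},
    {"grip":0.7,"delta_pos":[0,0,0],"twist":0},
  ],
)

```text
clock: 18.85
position: [0.6113, -0.2368, 0.0106]
ee_rot: [0.167, 0.688, 0.165, -0.686]
contact_force: [0.3, 0.1, 0.4]
width: 0.0602
```

step_arm(
  increments=[
    {"grip":0,"delta_pos":[0,0,0],"twist":0},
    {"grip":0,"delta_pos":[0,0,0],"twist":0},
    {"grip":0,"delta_pos":[0,0,0],"twist":0},
    {"grip":0,"delta_pos":[0,0,0],"twist":0},
  ],
)

```text
clock: 19.18
position: [0.6112, -0.237, 0.0107]
ee_rot: [0.167, 0.688, 0.165, -0.686]
contact_force: [0.5, 1.0, 6.5]
width: 0.0508
```

step_arm(
  increments=[
    {"grip":0,"delta_pos":[0,0,0.01],"twist":0},
    {"grip":0,"delta_pos":[0,0,0.02],"twist":0},
    {"grip":0,"delta_pos":[0,0,0.03],"twist":0},
    {"grip":0,"delta_pos":[-0.018,0.018,0.02],"twist":5},
    {"grip":0,"delta_pos":[-0.027,0.028,0],"twist":7},
    {"grip":0,"delta_pos":[-0.027,0.028,0],"twist":7},
    {"grip":0,"delta_pos":[-0.027,0.028,0],"twist":7},
    {"grip":0,"delta_pos":[-0.027,0.028,0],"twist":0},
    {"grip":0,"delta_pos":[-0.02,0.02,0],"twist":0},
    {"grip":0,"delta_pos":[-0.01,0.01,0],"twist":0},
  ],
)

```text
clock: 20.02
position: [0.4497, -0.0739, 0.0887]
ee_rot: [-0.316, -0.631, -0.318, 0.633]
contact_force: [-0.3, -0.5, -0.8]
width: 0.0509
```

Run:
```python
from h import *
C=cam('wrist');im=C[0]['img'];cv2.imwrite('pics/w6.png',im[:,:,::-1]);s=manip.get_state();print(s['position'],s['width'],s['contact_force'])
w=s['ee_rot'];M=R.from_quat([w[1],w[2],w[3],w[0]]).as_matrix();print('jaw',np.degrees(np.arctan2(M[1,1],M[0,1])).round(1))
```

```text
[ 0.44888551 -0.07315615  0.08864049] 0.051103377019889526 [-3.12559291  0.94085571 -1.57193216]
jaw -36.8
```

View pics/w6.png

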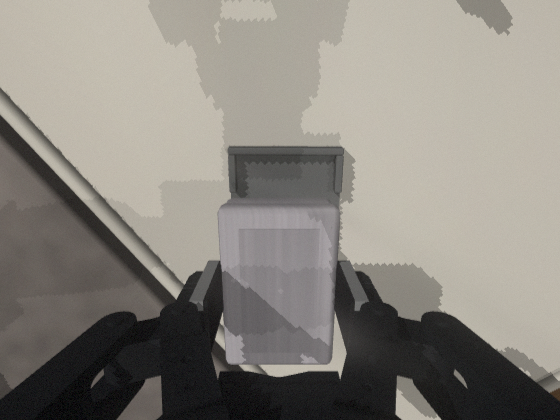

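The box is held square, with the wide holder (columns 229–343) just behind it. I correct by (+6, −4) mm and lower it.

step_arm(
  increments=[
    {"grip":0,"delta_pos":[0.006,-0.004,0],"twist":0},
    {"grip":0,"delta_pos":[0,0,-0.025],"twist":0},
    {"grip":0,"delta_pos":[0,0,-0.025],"twist":0},
    {"grip":0,"delta_pos":[0,0,-0.015],"twist":0},
    {"grip":0,"delta_pos":[0,0,-0.006],"twist":0},
    {"grip":0,"delta_pos":[0,0,0],"twist":0},
  ],
)

```text
clock: 20.57
position: [0.4626, -0.0824, 0.0172]
ee_rot: [0.317, 0.633, 0.316, -0.632]
contact_force: [0.5, -0.4, -0.8]
width: 0.0505
```

step_arm(
  increments=[
    {"grip":0,"delta_pos":[0,0,-0.002],"twist":0},
    {"grip":0,"delta_pos":[0,0,0],"twist":0},
    {"grip":0,"delta_pos":[0,0,0],"twist":0},
  ],
)

```text
clock: 20.82
position: [0.4629, -0.0825, 0.0168]
ee_rot: [0.318, 0.633, 0.315, -0.631]
contact_force: [-3.0, 0.1, 10.4]
width: 0.0507
```

The tool drifted to (0.463,−0.083), about 9 mm off, and contact came 3 mm early, so the box is on the rim. I lift 10 mm, correct and lower again.

step_arm(
  increments=[
    {"grip":0,"delta_pos":[0,0,0.01],"twist":0},
    {"grip":0,"delta_pos":[-0.007,0.005,0],"twist":0},
    {"grip":0,"delta_pos":[0,0,0],"twist":0},
    {"grip":0,"delta_pos":[0,0,0],"twist":0},
  ],
)

```text
clock: 21.15
position: [0.4529, -0.0758, 0.0251]
ee_rot: [-0.316, -0.632, -0.316, 0.632]
contact_force: [-0.3, -0.3, -0.9]
width: 0.0506
```

Run:
```python
from h import *
C=cam('wrist');im=C[0]['img'];cv2.imwrite('pics/w7.png',im[:,:,::-1]);s=manip.get_state();print(s['position'],s['width'],s['contact_force'])
```

```text
[ 0.45298355 -0.07576913  0.02501835] 0.05077867075805108 [ 0.98046596 -0.15007717 -1.10917374]
```

View pics/w7.png

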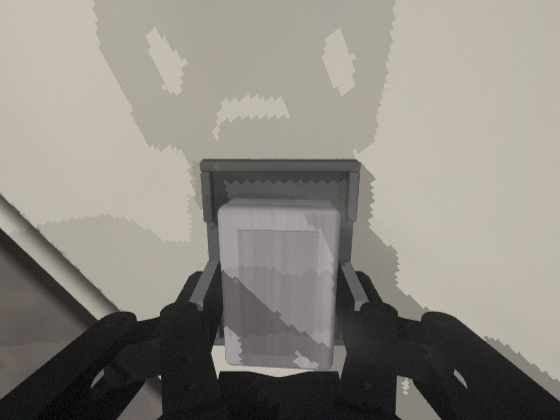

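The holder (columns 200–360) is now centred on the box (219–340). I lower it.

step_arm(
  increments=[
    {"grip":0,"delta_pos":[0,0,-0.008],"twist":0},
    {"grip":0,"delta_pos":[0,0,0],"twist":0},
    {"grip":0,"delta_pos":[0,0,-0.002],"twist":0},
    {"grip":0,"delta_pos":[0,0,0],"twist":0},
  ],
)

```text
clock: 21.53
position: [0.4525, -0.0754, 0.0146]
ee_rot: [-0.316, -0.632, -0.317, 0.633]
contact_force: [-0.4, -0.7, -1.4]
width: 0.0511
```

step_arm(
  increments=[
    {"grip":0,"delta_pos":[0,0,-0.002],"twist":0},
    {"grip":0,"delta_pos":[0,0,0],"twist":0},
    {"grip":0,"delta_pos":[0,0,0],"twist":0},
  ],
)

```text
clock: 21.78
position: [0.4529, -0.0756, 0.0134]
ee_rot: [0.317, 0.632, 0.316, -0.632]
contact_force: [-1.5, -1.2, 0.5]
width: 0.051
```

step_arm(
  increments=[
    {"grip":0,"delta_pos":[0,0,-0.001],"twist":0},
    {"grip":0,"delta_pos":[0,0,0],"twist":0},
    {"grip":0.75,"delta_pos":[0,0,0],"twist":0},
    {"grip":0.8,"delta_pos":[0,0,0],"twist":0},
    {"grip":0.8,"delta_pos":[0,0,0],"twist":0},
    {"grip":0.8,"delta_pos":[0,0,0.01],"twist":0},
    {"grip":0.9,"delta_pos":[0,0,0.03],"twist":0},
    {"grip":1,"delta_pos":[0,0,0.035],"twist":0},
    {"grip":1,"delta_pos":[0,0,0.04],"twist":0},
    {"grip":1,"delta_pos":[0,0,0.04],"twist":0},
  ],
)

```text
clock: 22.62
position: [0.452, -0.0753, 0.1684]
ee_rot: [-0.316, -0.632, -0.317, 0.633]
contact_force: [1.8, -0.4, 0.7]
width: 0.0854
```

step_arm(
  increments=[
    {"grip":1,"delta_pos":[-0.015,-0.02,0.03],"twist":0},
    {"grip":1,"delta_pos":[-0.02,-0.035,0],"twist":0},
    {"grip":1,"delta_pos":[-0.02,-0.035,0],"twist":0},
    {"grip":1,"delta_pos":[-0.02,-0.035,0],"twist":0},
    {"grip":1,"delta_pos":[-0.02,-0.035,0],"twist":0},
    {"grip":1,"delta_pos":[-0.02,-0.035,0],"twist":0},
    {"grip":1,"delta_pos":[-0.02,-0.035,0],"twist":0},
    {"grip":1,"delta_pos":[-0.02,-0.035,0],"twist":0},
    {"grip":1,"delta_pos":[-0.01,-0.02,0],"twist":0},
    {"grip":1,"delta_pos":[0,0,0],"twist":0},
  ],
)

```text
clock: 23.45
position: [0.2859, -0.365, 0.1971]
ee_rot: [-0.316, -0.632, -0.314, 0.634]
contact_force: [0.9, 0.0, -0.9]
width: 0.0854
```

Run:
```python
from h import *
C=cam('top');im=C[0]['img'];D=cam('scene')[0]['img'];s=manip.get_state();print(s['position'],s['width'],s['contact_force'])
hsv=cv2.cvtColor(im,cv2.COLOR_RGB2HSV)
print('org',rect(C,blob((hsv[...,1]>130)&(hsv[...,0]>15)&(hsv[...,0]<35),(135,243,215,312)),.028))
try: print('jar',rect(C,blob(hsv[...,2]<45,(140,180,200,240)),.059))
except Exception as e: print(e)
a=cv2.resize(im[180:320,130:350,::-1],None,fx=3.6,fy=3.6,interpolation=cv2.INTER_CUBIC);cv2.imwrite('pics/t9.png',a)
cv2.imwrite('pics/s9.png',cv2.resize(D[120:330,140:460,::-1],None,fx=2.5,fy=2.5))
print({k:proj(C,v).round(1) for k,v in dict(small=[.6097,.0868,.01],bottle=[.6097,.0868,.058],wide=[.455,-.0772,.024],large=[.5987,.2339,.059]).items()})
```

```text
[ 0.28728834 -0.36076198  0.19683307] 0.0852468487040492 [-0.08943246  0.75790886 -0.32999785]
org (array([454.8, 224.8]), array([109. ,  34.9]), 58.1)
jar (array([598.7, 233.3]), array([57. , 55.4]), -89.3)
{'small': array([[236.5, 208.5]]), 'bottle': array([[235.1, 205.4]]), 'wide': array([[308.1, 276.9]]), 'large': array([[167.8, 209.5]])}
```

View pics/t9.png

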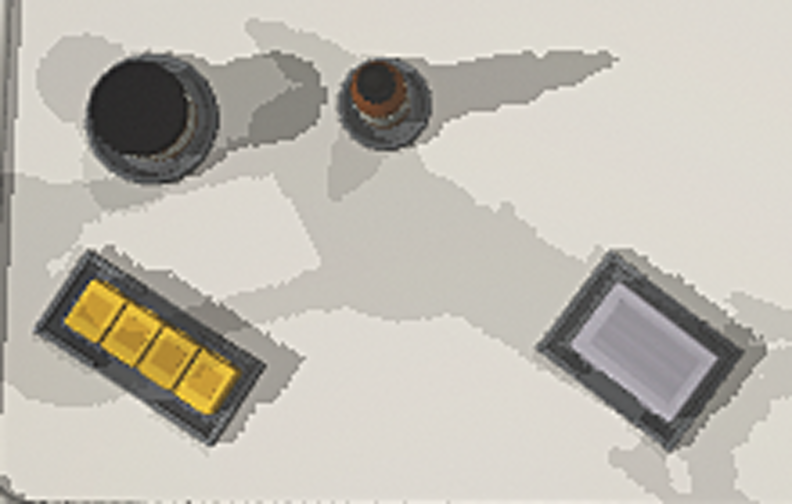

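View pics/s9.png

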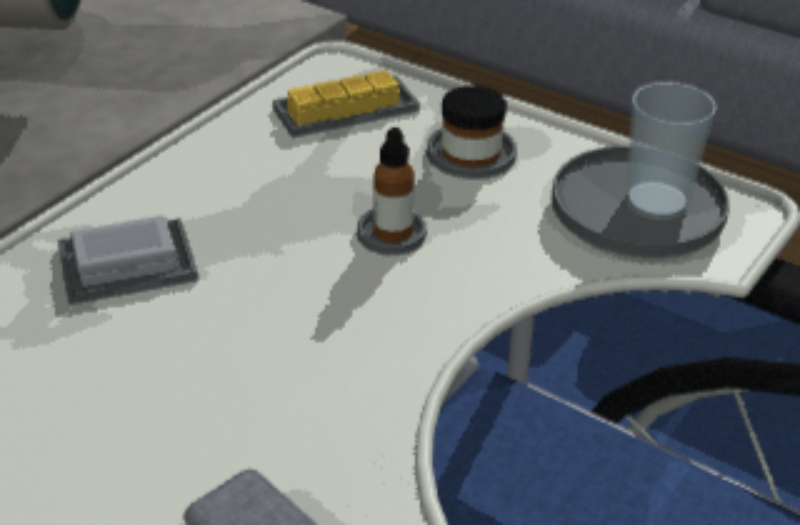

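The final views show all four seated inside their recesses, with the arm clear and the glass and case where they were. I hand it in.

```bash
python3 -c "
from rig import manip
print(manip.sign_off())"
```

```text
the job is handed in; nothing more can be done
None
```

The organizer, pill box, bottle and jar are each set down in the holder made for them, and the job was handed in at about 23.5 s. The hand-in reported no verdict. I did not touch the water glass or the spectacles case; in the last pictures they look unmoved, but I did not measure them.

Final top-view checks, all against a limit of 13 mm from the holder's centre:

| Thing | Distance from holder centre |
|---|---|
| Organizer | about 5 mm |
| Pill box | about 3 mm, judged by eye from the picture |
| Bottle | about 1 mm, judged by eye from the picture |
| Jar | under 1 mm |

All four look upright and inside their recesses. I did not measure tilt. For the bottle, organizer and jar, the rise in contact force came 3 to 4 mm above the grasp height, as the recess floor should give.

- **Pill box first try:** it landed on the rim, because the tool was about 9 mm off. I lifted it 10 mm, corrected and lowered it again. It reached the floor height, but the contact force there was only 0.5 N, so for the box I rely on its height and the picture.
- **Other disagreement:** when gripped, the organizer read 31.6 mm wide instead of 34 mm, with no visible effect.

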